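# Roll a test bar over the gauge-marking bed and lock it in

## Task

Mark the round brass test bar all the way round: with closed fingertips laid on top of it, roll it stroke by stroke along the sprung plate, away from its near lip, through at least one full turn under load, keeping the plate pressed about half-way down while rolling and never close to its bottom, until the bar drops into the trough at the end stop. Then push the black-knobbed keeper fully in over the bar. Leave the objective, the green mount and the round block where they stand.

Things in the scene. Friction and masses are not known exactly. Their poses are not given: they have to be found in the camera images.
- marking_bed: Fixed grey gauge-marking bed, 140 x 112 mm, on four levelling feet; origin under the centre of its base, 0 to 8 mm above the worktop, z up; all positions here are in its frame, mm. The bar rolls along its +x. Near lip at x -65 to -55, 36 high; side cheeks at y +-43 to +-53, 39 high. Keeper bracket on the +y side: x 29 to 59, y 53 to 93, 47.5 high.
- bed_plate (a joint): How far the sprung plate is pressed down (m): 0 at rest, 0.0026 at its bottom. It gives way at about 1 N on top of the bar, then 7 N per mm: half-way takes some 10 N, the bottom some 19 N. Marking needs at least 0.8 mm; beyond 2.1 mm the scribers are damaged. Measured heights are too rough for this: go by the force.
- plate_top (a point): Centre of the sprung aluminium plate's upper surface: x -10, y 0, z 30 unloaded. The plate covers x -55 to +35, y +-42.
- test_bar: Loose brass bar, 16 mm diameter, 80 long with its end stubs, 0.12 kg, lying across the plate at x about -25, z 38; origin at its centre, y along its axis; a red line along it marks its +z, up at the start. It rolls freely; a turn is 50 mm of travel. Fingertips on top travel twice as far as the bar, so their small flat lasts for a short stroke (15 mm of bar travel), then is lifted back.
- keeper (a joint): How far the keeper is pushed in (m): 0 drawn back, 0.024 fully in over the bar's end (it slides along the bed's -y). Friction about 2 N; it stays where it is left. It runs 1.5 mm above a bar lying in the trough.
- keeper_knob (a point): Top centre of the keeper's upright black knob, 13 mm diameter, z 52.5 to 68.5; at x 44 and, drawn back, y 67 (43 when fully in). The steel slide under it is 14 wide, z 43.5 to 49.5, and reaches 20 mm to either side along y.
- objective: Bystander: microscope objective, silvery with green ring, 26 mm diameter, 41 mm tall, on the worktop; origin under its centre.
- green_mount: Bystander: green cylindrical specimen mount, 30 mm diameter, 19 mm tall; origin under its centre.
- round_block: Bystander: round steel hardness block, 55 mm diameter, 11 mm tall; origin under its centre.
- trough (a point): Where the bar's centre ends up (x 44, y 0, z 34): in the trough beyond the plate, floor at z 26, x 35 to 52, closed by a steel end stop at x 52 to 62, 38 high. The top of the bar then lies at z 42; it has 2 mm of play along x.
There are look-alikes about, which are no part of the job. What is meant by the test_bar is not white, and is the larger of those in its own colour.

How it is judged:
By the outcome, as a careful person would: the job done as asked, in the order asked, and still so for the second after the job is handed in, with the robot touching nothing.
It also fails if it takes over 72 s, if anything falls off the work surface, if the arm or the gripper's body presses on something with over 40 N, if the wrist force passes 120 N, or if a joint passes its speed limit or range.

## Robot

A 6-joint arm with a two-finger parallel gripper is mounted at the origin on a cart in front of the work surface, level with it; the furniture and walls round the work are solid. World frame = base frame: x ahead of the robot, y to its left, z up, the work surface at z = 0. Lengths are in mm, angles in degrees, forces in N, time in s.
With the tool pointing down it reaches from about 300 to 850 mm from the base axis. Payload 4.2 kg.
Tool frame: the origin (TCP) lies midway between the tips of the shut fingers; the grasp point (between the pads) lies 19 mm behind it (env.grip_point_offset is the distance from the TCP to the grasp point, in mm); z points along the fingers, x is the direction in which the jaws open and shut, and the axes are right-handed (so a half turn about z gives the same grasp; the last joint's range is limited). The gripper opens to 91 mm and grips with 3 to 60 N. Pads are 32 mm wide; open, the fingers measure 118 mm over their backs; the gripper's body (76 mm by 178 mm) begins 60 mm behind the grasp point.
Start: joints at [-71.505, 18.312, 89.639, -0, 72.044, -1.146], TCP at [193.276, -541.56, 213.976] pointing down, gripper open.
Joint ranges: [-177.97, 177.97], [-48.28, 115.42], [12.27, 149.76], [-77.06, 257.06], [2.81, 150.46], [-146.56, 146.56]. Speed limits (degrees/s): [147.25, 147.25, 180, 180, 180, 180].

## Interface

Orientations are given as [roll, pitch, yaw] about the fixed x, y, z axes, in that order (R = Rz(yaw) Ry(pitch) Rx(roll)).
In Python, from workcell import env gives the robot as it stands.
- The arm moves only by the shell command python3 -m pendant 'ROWS' [FORCE]. ROWS is JSON, a list of rows, each an object with "xyz": the shift along the tool's x, y, z in m, a list of three; "roll": the turn about the tool's z in degrees; "jaw": the closure, from 0 (fully open) to 1 (shut). A call has exactly 8 rows; each row is the pose to reach, as a shift and turn from the pose commanded when the call began, along the tool's axes at that moment; what a row does not reach only later rows make up. A row lasts 1/8 s, in which the tool goes at most 62.5 mm and 10.7 degrees, less where a joint would pass 70% of its speed; a pose out of reach is approached as far as the arm can. A call with a gripper value outside its range is refused whole. The fingers move at their own pace and stop on an object; FORCE is the grip in N (left out, the last holds). Time passes only in rows, so rows that repeat a pose let the fingers close, or fill a call up. It gives the time, the measured TCP pose, the force and the opening at its end, in the units of the state.
- env.state(): the state, without advancing time (a new reading comes with each control period).
- env.grab_frame(name): name is "scene" or "top" or "wrist"; returns (picture, depth): 384x512x3 uint8, blue, green, red; 384x512 float32, mm along the optical axis (not along the pixel's ray), 0 where there is no reading.
- env.camera_params(name): a dict with "camera_matrix" (3x3 intrinsics, pixels), "cam_to_world" (4x4, takes a point from camera to world coordinates); the wrist camera has in their place "hand_eye" (4x4, takes a point from camera to tool coordinates, whose origin is the TCP and whose axes are the tool frame's). Camera axes: x right, y up, looking along -z (the intrinsics and any distortion apply to the point x, -y, -z); pixel columns grow to the right and rows downward; lengths in mm; the calibration is good to about 2 mm. The wrist camera is an equidistant fisheye: a pixel r from the principal point sees the ray r / f radians off the axis. A picture is of the moment at which its call begins: read the wrist's pose just before it. camera_params takes no time and is no camera call.
- env.job_done(): hands the job in, once; it reports no verdict.
The state is a dict: "time_s": time; "qpos": joint angles; "qvel": joint speeds; "effort": joint torques, N m; "ee_pos": TCP position; "ee_rot": TCP orientation; "force": force on the tool from outside, world axes, zero at the start; "torque": the same for the moment, N m; "gripper_width": finger opening in mm.
Only numpy, scipy, OpenCV 4.12 (cv2) and the standard library are available. Lean on these libraries where they do the work, as an engineer would, in place of code of your own. Each camera call takes 0.05 s, during which the arm holds its last target. There are 200 camera calls.

## Working session

There is one attempt and no reset: what is moved stays moved. The work goes in short steps, Python scripts to look and compute and a shell command to move; the robot and the scene stay as the last step left them, time stands still between calls to the robot, and variables do not carry over. Pictures are saved under pics/ and viewed, about 8 in all and at most 12, crops included, and the job is handed in when it is done.

```bash
ls; mkdir -p pics
cat > h.py <<'E'
import numpy as np, cv2
from workcell import env
def snap(n,f):
    s=env.state(); im,d=env.grab_frame(n); cv2.imwrite(f'pics/{f}.png',im); np.savez(f'pics/{f}.npz',d=d,p=s['ee_pos'],r=s['ee_rot']); return im,d,s
E
python3 - <<'E'
from h import *
for n in('scene','top'):
    im,d,s=snap(n,n+'0')
    p=env.camera_params(n);print(n,{k:np.round(v,3).tolist() if k!='x' else v for k,v in p.items() if not isinstance(v,str)})
print(s)
E
```

```text
pics
scene {'camera_matrix': [[441.632, 0.0, 251.702], [0.0, 441.632, 190.446], [0.0, 0.0, 1.0]], 'cam_to_world': [[-0.607, 0.556, -0.568, -28.766], [-0.794, -0.408, 0.45, 424.574], [0.019, 0.724, 0.689, 747.564], [0.0, 0.0, 0.0, 1.0]]}
top {'camera_matrix': [[424.759, 0.0, 259.126], [0.0, 424.759, 195.432], [0.0, 0.0, 1.0]], 'cam_to_world': [[-0.054, 0.978, -0.203, 351.436], [-0.999, -0.053, 0.011, 8.422], [0.0, 0.203, 0.979, 933.798], [0.0, 0.0, 0.0, 1.0]]}
{'time_s': 0.05, 'qpos': array([-7.15052624e+01,  1.83525902e+01,  8.97026584e+01, -5.54241373e-04,
        7.20444564e+01, -1.14729723e+00]), 'qvel': array([-0.09495715,  0.01356231, -0.03934847,  0.09343481,  0.11997035,
       -0.23142059]), 'effort': array([ 1.42124172e-04, -4.13722801e+01, -2.32786828e+01,  7.29491981e-02,
        4.18398448e-02, -4.72269767e-05]), 'ee_pos': array([ 193.11544893, -541.09446871,  213.13615853]), 'ee_rot': array([-1.79998530e+02,  9.96955278e-02, -7.03577926e+01]), 'force': array([-0.47605767, -0.02657525,  1.18912566]), 'torque': array([ 0.00617484,  0.01372993, -0.02709259]), 'gripper_width': 90.83387581134325}
```

View pics/top0.png

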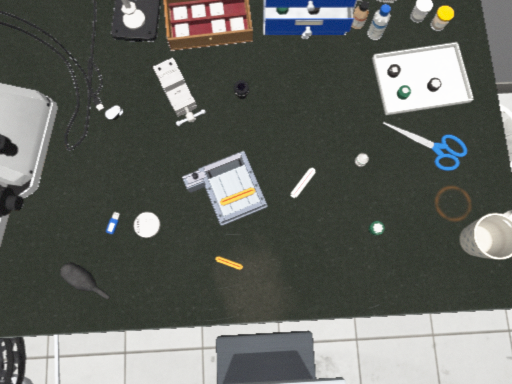

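The top view shows the bed at about (236,188), with the brass bar on its plate at (238,197) and the keeper bracket at the upper left (195,178). A smaller brass look-alike lies at (229,263). I'll enlarge the bed.

Run:
```python
from h import *
im=cv2.imread('pics/top0.png')[145:230,175:275]
im2=cv2.imread('pics/scene0.png')
cv2.imwrite('pics/c1.png',cv2.resize(im,None,fx=7,fy=7,interpolation=cv2.INTER_CUBIC))
```

```text
(no output)
```

View pics/c1.png

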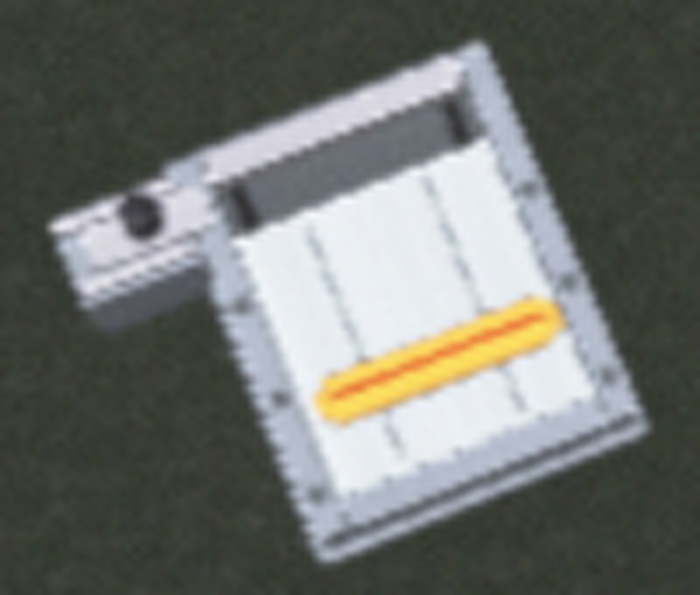

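View pics/scene0.png

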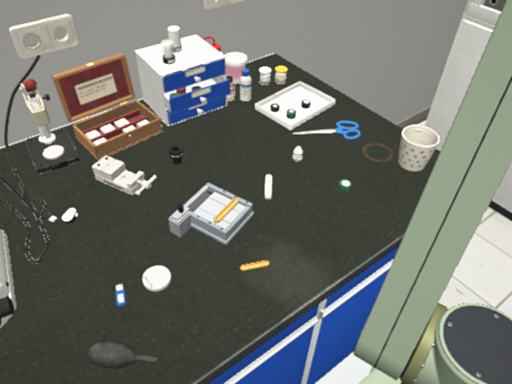

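The bed's +x points up-left in the crop. I can read the plate's far edge at (245,240)-(488,145), the end-stop inner edge at (218,183)-(462,88), the knob at (140,205) and the bar's red line at (335,395)-(545,318). I'll fit the bed pose to these.

```bash
cat >> h.py <<'E'
from scipy.optimize import least_squares
from scipy.spatial.transform import Rotation as R
def proj(n,P):
    p=env.camera_params(n);T=np.linalg.inv(np.array(p['cam_to_world']));K=np.array(p['camera_matrix'])
    c=np.atleast_2d(P)@T[:3,:3].T+T[:3,3]; c=c*[1,-1,-1]; u=c@K.T; return u[:,:2]/u[:,2:]
def b2w(q,P):
    P=np.atleast_2d(P).astype(float);c,s=np.cos(q[2]),np.sin(q[2]);return np.c_[q[0]+c*P[:,0]-s*P[:,1],q[1]+s*P[:,0]+c*P[:,1],P[:,2]]
E
python3 - <<'E'
from h import *
px=np.array([[245,240],[488,145],[218,183],[462,88],[140,207],[487,40]])/7+[175,145]-.43
P=np.array([[35,42,30],[35,-42,30],[52,43,38],[52,-43,38],[44,67,68.5],[62,-53,39.]])
f=lambda q:(proj('top',b2w(q,P))-px).ravel()
r=least_squares(f,[350,0,.3]);q=r.x;print(q,np.degrees(q[2]),r.fun.round(2).reshape(-1,2).tolist())
# bar line
px2=np.array([[335,395],[545,318],[440,357]])/7+[175,145]-.43
g=least_squares(lambda v:(proj('top',b2w(q,[[v[0],v[1],46],[v[2],v[3],46]]))-px2[:2]).ravel(),[-25,40,-25,-40]);print('bar',g.x)
d=np.load('pics/top0.npz')['d']; 
p=env.camera_params('top');print(p.keys(), env.camera_params('wrist'))
# depth world points at some bed points
K=np.array(p['camera_matrix']);T=np.array(p['cam_to_world'])
for Q in([0,0,30],[44,0,26],[-60,0,36]):
    u=proj('top',b2w(q,Q))[0].round().astype(int);z=d[u[1],u[0]];c=np.array([(u[0]-K[0,2])*z/K[0,0],-(u[1]-K[1,2])*z/K[1,1],-z]);print(Q,u,(T[:3,:3]@c+T[:3,3]).round(1))
for nm,v in(('lookalike',[229,263]),('',[241,90])): pass
E
```

```text
[5.62594121e+02 5.50454986e+01 3.35163503e-01] 19.203454172750156 [[-0.7, -0.18], [0.16, -0.64], [-0.48, 0.23], [1.29, -0.57], [-0.47, 0.64], [0.23, 0.45]]
bar [-26.09446044  32.47854238 -28.10554852 -35.63514571]
dict_keys(['camera_matrix', 'cam_to_world']) {'camera_matrix': array([[297.31863964,   0.        , 254.17997488],
       [  0.        , 297.31863964, 193.31460797],
       [  0.        ,   0.        ,   1.        ]]), 'hand_eye': array([[ 9.99999358e-01, -1.08558879e-03,  3.26279814e-04,
         2.84679708e-01],
       [-9.52875821e-04, -9.60935103e-01, -2.76772144e-01,
        -7.64885484e+01],
       [ 6.13994464e-04,  2.76771656e-01, -9.60935520e-01,
        -1.70513612e+02],
       [ 0.00000000e+00,  0.00000000e+00,  0.00000000e+00,
         1.00000000e+00]])}
[0, 0, 30] [233 186] [563.5  54.3  25.9]
[44, 0, 26] [225 168] [605.2  70.3  26.3]
[-60, 0, 36] [243 211] [505.   34.7  36.2]
```

```bash
python3 -m pendant '[{"xyz":[-0.036,-0.045,0],"roll":0,"jaw":1},{"xyz":[-0.072,-0.090,0],"roll":0,"jaw":1},{"xyz":[-0.108,-0.135,0],"roll":0,"jaw":1},{"xyz":[-0.144,-0.18,0],"roll":0,"jaw":1},{"xyz":[-0.18,-0.225,0],"roll":0,"jaw":1},{"xyz":[-0.216,-0.27,0],"roll":0,"jaw":1},{"xyz":[-0.252,-0.315,0],"roll":0,"jaw":1},{"xyz":[-0.288,-0.36,0],"roll":0,"jaw":1}]' 30
python3 -m pendant '[{"xyz":[-0.036,-0.045,0.01],"roll":0,"jaw":1},{"xyz":[-0.072,-0.090,0.02],"roll":0,"jaw":1},{"xyz":[-0.108,-0.135,0.03],"roll":0,"jaw":1},{"xyz":[-0.144,-0.18,0.05],"roll":0,"jaw":1},{"xyz":[-0.15,-0.188,0.054],"roll":0,"jaw":1},{"xyz":[-0.15,-0.188,0.054],"roll":0,"jaw":1},{"xyz":[-0.15,-0.188,0.054],"roll":0,"jaw":1},{"xyz":[-0.15,-0.188,0.054],"roll":0,"jaw":1}]'
python3 - <<'E'
from h import *
im,d,s=snap('wrist','w0');print(s['ee_pos'],s['ee_rot'],s['force'],s['gripper_width'])
cv2.imwrite('pics/w0b.png',cv2.resize(im,(800,600)))
E
```

```text
time_s: 1.1
ee_pos: [436.1, -147.6, 213.8]
ee_rot: [180.0, -0.0, -70.4]
force: [0.1, -0.8, 0.1]
gripper_width: 14.0
time_s: 2.1
ee_pos: [561.9, 53.9, 160.7]
ee_rot: [-180.0, -0.0, -70.5]
force: [-0.6, 0.8, -0.8]
gripper_width: 0.5
[561.91483265  53.88849151 160.68751966] [-1.79950859e+02 -3.09339640e-02 -7.04588439e+01] [-0.59420058  0.79194276 -0.79711207] 0.5416900887806757
```

View pics/w0b.png

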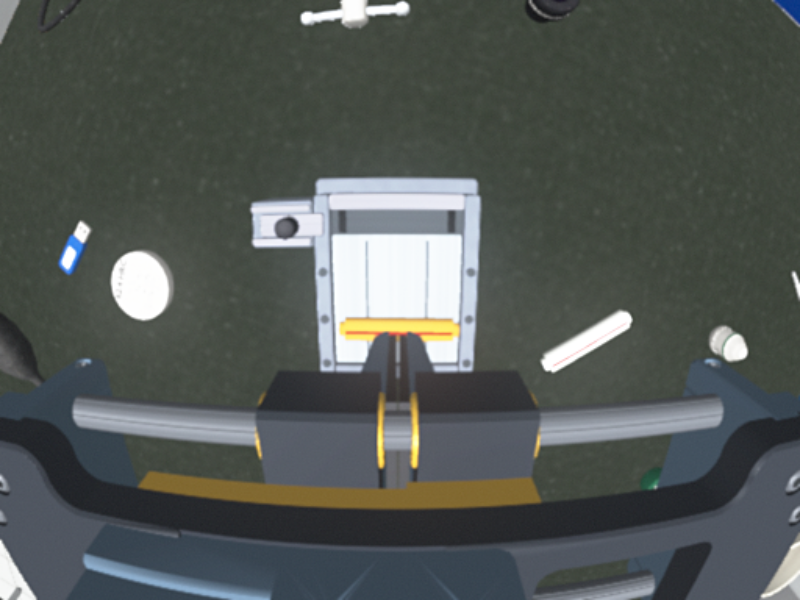

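The wrist view is aligned with the bed. The knob is at (286,228), the plate's far edge at row 235 and the bar along row 329. I'll enlarge this to refine the pose.

Run:
```python
from h import *
im=cv2.imread('pics/w0.png')[110:240,155:315]
cv2.imwrite('pics/c2.png',cv2.resize(im,None,fx=5,fy=4.6,interpolation=cv2.INTER_CUBIC))
```

```text
(no output)
```

View pics/c2.png

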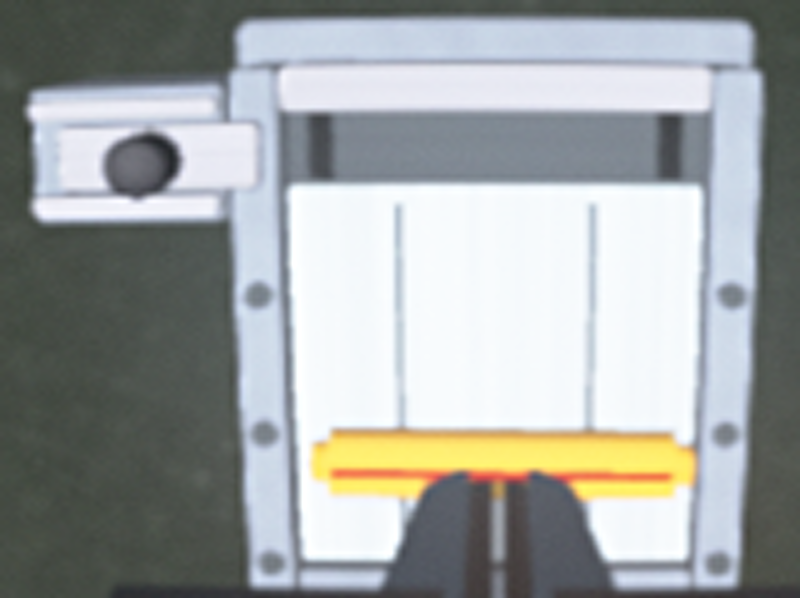

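Read from the crop: plate corners (288,184), (702,184), (300,562), (690,561); end-stop edge (282,108), (712,108); knob top (138,165); slide ends (60,157), (258,157); red line (332,473)-(672,477). The two fingertip ends lie below the bar.

```bash
cat >> h.py <<'E'
def wproj(pos,rot,P):
    p=env.camera_params('wrist');H=np.array(p['hand_eye']);K=np.array(p['camera_matrix'])
    Rt=R.from_euler('xyz',rot,degrees=True).as_matrix()
    t=(np.atleast_2d(P)-pos)@Rt; c=(t-H[:3,3])@H[:3,:3]; c=c*[1,-1,-1]
    r=np.hypot(c[:,0],c[:,1]);th=np.arctan2(r,c[:,2]);k=K[0,0]*th/r
    return np.c_[K[0,2]+k*c[:,0],K[1,2]+k*c[:,1]]
E
python3 - <<'E'
from h import *
w=np.load('pics/w0.npz');pos,rot=w['p'],w['r']
S=np.array([5,4.6]);cv=lambda a:np.array(a)/S+[155,110]-.4
px=cv([[288,184],[702,184],[282,108],[712,108],[300,562],[690,561],[138,165],[258,157],[60,157]])
P=np.array([[35,42,30],[35,-42,30],[52,43,38],[52,-43,38],[-55,42,30],[-55,-42,30],[44,67,68.5],[44,47,49.5],[44,87,49.5]])
f=lambda q:(wproj(pos,rot,b2w(q,P))-px).ravel()
r=least_squares(f,[562,55,.335]);q=r.x;print(q,np.degrees(q[2]),r.fun.round(2).reshape(-1,2).tolist())
f2=lambda v:(wproj(pos,rot,b2w(v,P)+[0,0,v[3]])-px).ravel()
r2=least_squares(f2,[562,55,.335,0]);print('zfree',r2.x,r2.cost,r.cost)
px2=cv([[332,473],[672,477]])
g=least_squares(lambda v:(wproj(pos,rot,b2w(q,[[v[0],v[1],46],[v[2],v[3],46]]))-px2).ravel(),[-25,40,-25,-40]);print('bar',g.x)
Rt=R.from_euler('xyz',rot,degrees=True).as_matrix()
for X in(-33,-25,-10):
    print(X,((b2w(q,[X,0,60])[0]-pos)@Rt).round(1))
print('tcp in bed',)
c,s=np.cos(q[2]),np.sin(q[2]);dd=pos[:2]-q[:2];print(c*dd[0]+s*dd[1],-s*dd[0]+c*dd[1])
E
```

```text
[5.63353883e+02 5.40008366e+01 3.36954893e-01] 19.30609326501055 [[1.29, -0.14], [0.45, 0.28], [0.12, 0.53], [1.01, 0.98], [1.48, -0.89], [-0.6, -0.32], [-1.72, 0.2], [-0.75, -0.81], [-1.06, 0.04]]
zfree [ 5.63188865e+02  5.40270567e+01  3.37070787e-01 -9.50783118e-01] 6.368056450852389 6.526496220663151
bar [-27.45859541  33.92697679 -28.06036965 -35.67544174]
-33 [  0.2  31.7 100.7]
-25 [  0.2  23.7 100.7]
-10 [  0.3   8.7 100.7]
tcp in bed
-1.3952691445665928 0.36974369254152434
```

```bash
python3 -m pendant '[{"xyz":[0,0.015,0.02],"roll":0.2,"jaw":1},{"xyz":[0,0.033,0.05],"roll":0.2,"jaw":1},{"xyz":[0,0.033,0.08],"roll":0.2,"jaw":1},{"xyz":[0,0.033,0.10],"roll":0.2,"jaw":1},{"xyz":[0,0.033,0.109],"roll":0.2,"jaw":1},{"xyz":[0,0.033,0.110],"roll":0.2,"jaw":1},{"xyz":[0,0.033,0.110],"roll":0.2,"jaw":1},{"xyz":[0,0.033,0.110],"roll":0.2,"jaw":1}]'
python3 -m pendant '[{"xyz":[0,0,0.0005],"roll":0,"jaw":1},{"xyz":[0,0,0.001],"roll":0,"jaw":1},{"xyz":[0,0,0.0015],"roll":0,"jaw":1},{"xyz":[0,0,0.002],"roll":0,"jaw":1},{"xyz":[0,0,0.0025],"roll":0,"jaw":1},{"xyz":[0,0,0.003],"roll":0,"jaw":1},{"xyz":[0,0,0.003],"roll":0,"jaw":1},{"xyz":[0,0,0.003],"roll":0,"jaw":1}]'
python3 - <<'E'
from h import *
im,d,s=snap('wrist','w1');print(s['ee_pos'],s['ee_rot'],s['force'])
im2,_,s=snap('scene','s1');print(s['force'])
a=cv2.resize(im[100:260,140:380],(800,533));b=im2
cv2.imwrite('pics/c3.png',a)
E
```

```text
time_s: 3.15
ee_pos: [531.7, 44.1, 50.8]
ee_rot: [-179.9, -0.0, -70.6]
force: [-0.2, -0.2, 0.9]
gripper_width: 0.4
time_s: 4.15
ee_pos: [531.1, 44.1, 46.9]
ee_rot: [-180.0, -0.0, -70.6]
force: [-0.6, 0.7, 0.2]
gripper_width: 0.3
[531.11566047  44.06239683  46.93979465] [-1.79998478e+02 -4.92090587e-03 -7.05611259e+01] [-0.55785262  0.69150905  0.18618592]
[ 0.91446674  0.6825283  -0.2704356 ]
```

View pics/c3.png

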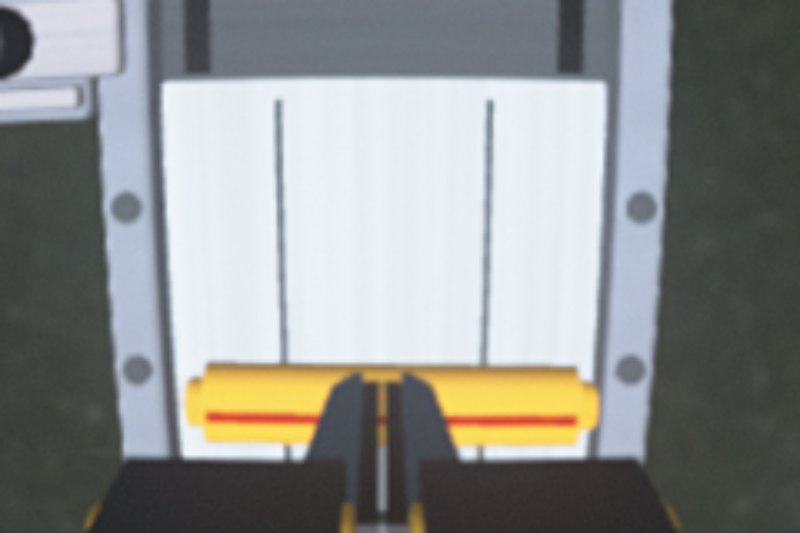

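The fingertips' front edge (row ~378) is about 9 mm ahead of the bar's red line (row 420), and the bar hasn't moved. I'll go on down slowly.

```bash
python3 -m pendant '[{"xyz":[0,0,0.0003],"roll":0,"jaw":1},{"xyz":[0,0,0.0006],"roll":0,"jaw":1},{"xyz":[0,0,0.0009],"roll":0,"jaw":1},{"xyz":[0,0,0.0012],"roll":0,"jaw":1},{"xyz":[0,0,0.0014],"roll":0,"jaw":1},{"xyz":[0,0,0.0015],"roll":0,"jaw":1},{"xyz":[0,0,0.0015],"roll":0,"jaw":1},{"xyz":[0,0,0.0015],"roll":0,"jaw":1}]'
```

```text
time_s: 5.25
ee_pos: [531.4, 44.1, 45.7]
ee_rot: [-180.0, -0.0, -70.6]
force: [-0.2, 1.2, 5.6]
gripper_width: 0.4
```

```bash
python3 -m pendant '[{"xyz":[0,0,0.0002],"roll":0,"jaw":1},{"xyz":[0,0,0.0004],"roll":0,"jaw":1},{"xyz":[0,0,0.0006],"roll":0,"jaw":1},{"xyz":[0,0,0.0006],"roll":0,"jaw":1},{"xyz":[0,0,0.0006],"roll":0,"jaw":1},{"xyz":[0,0,0.0006],"roll":0,"jaw":1},{"xyz":[0,0,0.0006],"roll":0,"jaw":1},{"xyz":[0,0,0.0006],"roll":0,"jaw":1}]'
```

```text
time_s: 6.25
ee_pos: [531.5, 44.2, 45.3]
ee_rot: [-179.9, -0.0, -70.6]
force: [-0.2, 0.1, 7.7]
gripper_width: 0.4
```

```bash
python3 -m pendant '[{"xyz":[0,0,0.0002],"roll":0,"jaw":1},{"xyz":[0,0,0.0004],"roll":0,"jaw":1},{"xyz":[0,0,0.0006],"roll":0,"jaw":1},{"xyz":[0,0,0.0006],"roll":0,"jaw":1},{"xyz":[0,0,0.0006],"roll":0,"jaw":1},{"xyz":[0,0,0.0006],"roll":0,"jaw":1},{"xyz":[0,0,0.0006],"roll":0,"jaw":1},{"xyz":[0,0,0.0006],"roll":0,"jaw":1}]'; python3 -c "
from h import *
F=[]
for i in range(6): env.grab_frame('wrist');F.append(env.state()['force'])
print(np.mean(F,0),np.std(F,0),env.state()['ee_pos'])"
```

```text
time_s: 7.25
ee_pos: [531.8, 44.2, 45.1]
ee_rot: [-179.9, -0.0, -70.6]
force: [-0.5, 1.4, 9.6]
gripper_width: 0.1
[-0.77464122  1.34308112  8.87680811] [0.3789937  0.31775277 0.32002071] [531.77435945  44.22591849  45.06436712]
```

```bash
python3 -m pendant '[{"xyz":[0,0,0.0002],"roll":0,"jaw":1},{"xyz":[0,-0.001,0.0003],"roll":0,"jaw":1},{"xyz":[0,-0.003,0.0003],"roll":0,"jaw":1},{"xyz":[0,-0.006,0.0003],"roll":0,"jaw":1},{"xyz":[0,-0.009,0.0003],"roll":0,"jaw":1},{"xyz":[0,-0.012,0.0003],"roll":0,"jaw":1},{"xyz":[0,-0.014,0.0003],"roll":0,"jaw":1},{"xyz":[0,-0.014,0.0003],"roll":0,"jaw":1}]'; python3 -c "
from h import *
snap('wrist','w2')
F=[]
for i in range(4): env.grab_frame('wrist');F.append(env.state()['force'])
print(np.mean(F,0),np.std(F,0),env.state()['ee_pos'])
im=cv2.imread('pics/w2.png');cv2.imwrite('pics/c4.png',cv2.resize(im[100:260,140:380],(800,533)))"
```

```text
time_s: 8.55
ee_pos: [545.5, 48.9, 45.0]
ee_rot: [-179.8, -0.0, -70.6]
force: [-0.1, 1.0, 8.5]
gripper_width: 0.5
[0.16500993 0.13873692 9.15418106] [0.69822349 0.45921232 0.47161343] [545.48944309  48.89214425  45.00895969]
```

View pics/c4.png

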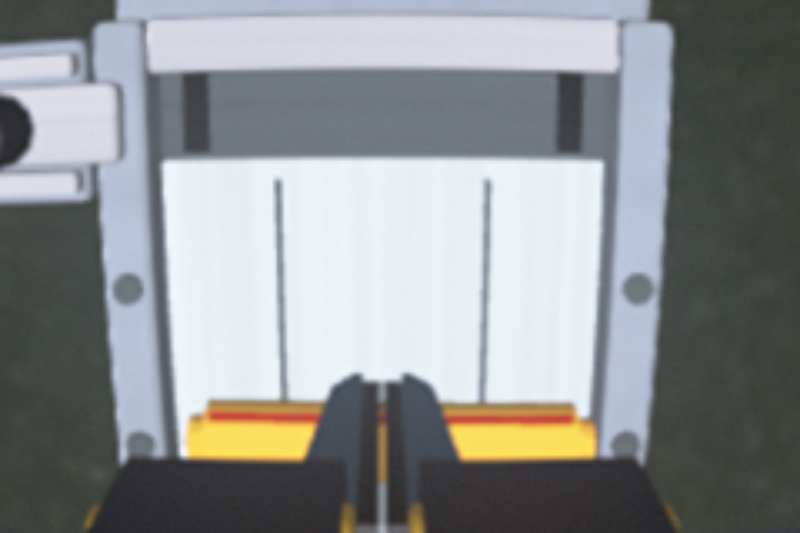

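The bar is rolling: the red line has turned towards the front (row 415) and the bar moved about 7 mm. Finishing this stroke.

```bash
python3 -m pendant '[{"xyz":[0,0,0.0002],"roll":0,"jaw":1},{"xyz":[0,-0.001,0.0002],"roll":0,"jaw":1},{"xyz":[0,-0.003,0.0002],"roll":0,"jaw":1},{"xyz":[0,-0.006,0.0002],"roll":0,"jaw":1},{"xyz":[0,-0.009,0.0002],"roll":0,"jaw":1},{"xyz":[0,-0.012,0.0002],"roll":0,"jaw":1},{"xyz":[0,-0.014,0.0002],"roll":0,"jaw":1},{"xyz":[0,-0.014,0.0002],"roll":0,"jaw":1}]'; python3 -c "
from h import *
F=[]
for i in range(4): env.grab_frame('wrist');F.append(env.state()['force'])
print(np.mean(F,0),np.std(F,0),env.state()['ee_pos'])"
```

```text
time_s: 9.8
ee_pos: [558.8, 53.5, 44.9]
ee_rot: [-179.8, -0.1, -70.6]
force: [-0.2, 1.0, 9.4]
gripper_width: 0.5
[0.34886541 0.20102652 9.76098184] [0.62510974 0.33613811 0.31980305] [558.78411461  53.44861778  44.952247  ]
```

```bash
cat >> h.py <<'E'
Q=[563.2,54.0,.337]
def barx(zc=38):
    s=env.state();im,_=env.grab_frame('wrist');h=cv2.cvtColor(im,cv2.COLOR_BGR2HSV)
    m=(h[...,0]>15)&(h[...,0]<32)&(h[...,1]>120)&(h[...,2]>90)
    out=[]
    a=np.radians(np.arange(0,180,3))
    for y in(24,-24):
        xs=np.arange(-40,60,.25);fr=[]
        for x in xs:
            fr.append(wproj(s['ee_pos'],s['ee_rot'],b2w(Q,np.c_[x+8*np.cos(a),0*a+y,zc+8*np.sin(a)])))
        rows=np.array([f[:,1].min() for f in fr]);col=int(round(np.median([f[:,0].mean() for f in fr])))
        v=np.where(m[100:250,col-2:col+3].sum(1)>=3)[0]
        out.append(float(xs[np.argmin(abs(rows-(v.min()+99.5)))]) if len(v) else None)
    p=s['ee_pos'];c,sn=np.cos(Q[2]),np.sin(Q[2]);d=p[:2]-Q[:2]
    print('bar x',out,'tcp bed',np.round([c*d[0]+sn*d[1],-sn*d[0]+c*d[1],p[2]],1))
def force(n=4):
    F=[]
    for i in range(n): env.grab_frame('wrist');F.append(env.state()['force'])
    print('F',np.mean(F,0).round(2))
E
python3 -c "
from h import *
barx()"
python3 -m pendant '[{"xyz":[0,0,-0.002],"roll":0,"jaw":1},{"xyz":[0,0,-0.006],"roll":0,"jaw":1},{"xyz":[0,0.004,-0.007],"roll":0,"jaw":1},{"xyz":[0,0.009,-0.007],"roll":0,"jaw":1},{"xyz":[0,0.014,-0.007],"roll":0,"jaw":1},{"xyz":[0,0.014,-0.005],"roll":0,"jaw":1},{"xyz":[0,0.014,-0.003],"roll":0,"jaw":1},{"xyz":[0,0.014,-0.003],"roll":0,"jaw":1}]'; python3 -c "
from h import *
barx();snap('wrist','w3');im=cv2.imread('pics/w3.png');cv2.imwrite('pics/c5.png',cv2.resize(im[100:260,140:380],(800,533)))"
```

```text
bar x [-12.25, -12.75] tcp bed [-4.3  0.9 45. ]
time_s: 11.05
ee_pos: [544.4, 48.7, 46.6]
ee_rot: [180.0, -0.0, -70.6]
force: [-0.7, 0.7, -0.7]
gripper_width: 0.2
bar x [-13.5, -14.0] tcp bed [-19.5   1.2  46.6]
```

View pics/c5.png

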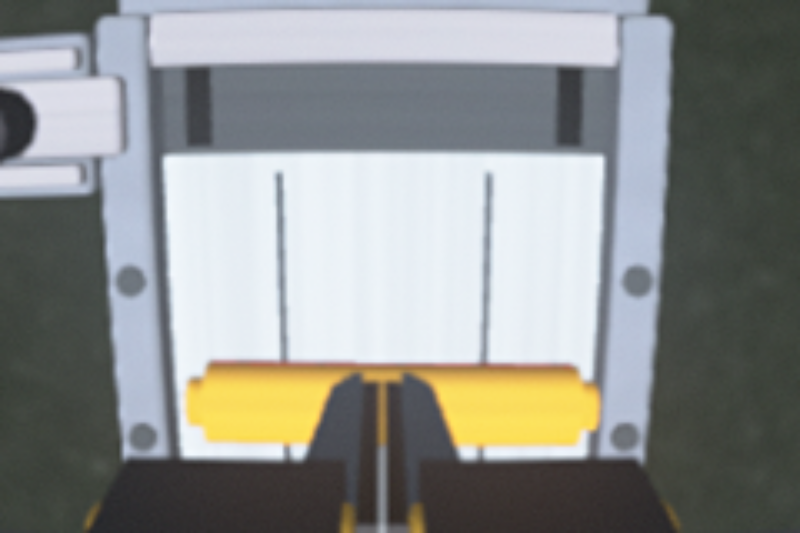

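The bar sits square at about x −13.7, the red line has just gone over the front edge (row 362), and the fingertips are as they were at the first start. Pressing for stroke 2.

```bash
python3 -m pendant '[{"xyz":[0,0,0.0005],"roll":0,"jaw":1},{"xyz":[0,0,0.001],"roll":0,"jaw":1},{"xyz":[0,0,0.0015],"roll":0,"jaw":1},{"xyz":[0,0,0.002],"roll":0,"jaw":1},{"xyz":[0,0,0.0025],"roll":0,"jaw":1},{"xyz":[0,0,0.0028],"roll":0,"jaw":1},{"xyz":[0,0,0.003],"roll":0,"jaw":1},{"xyz":[0,0,0.003],"roll":0,"jaw":1}]'; python3 -c "
from h import *
force()"
```

```text
time_s: 12.15
ee_pos: [545.4, 49.0, 45.1]
ee_rot: [-179.8, -0.0, -70.6]
force: [-0.7, 0.4, 9.2]
gripper_width: 0.4
F [-0.65  0.57  8.85]
```

```bash
python3 -m pendant '[{"xyz":[0,0,0.0003],"roll":0,"jaw":1},{"xyz":[0,-0.001,0.0003],"roll":0,"jaw":1},{"xyz":[0,-0.003,0.0003],"roll":0,"jaw":1},{"xyz":[0,-0.006,0.0003],"roll":0,"jaw":1},{"xyz":[0,-0.009,0.0003],"roll":0,"jaw":1},{"xyz":[0,-0.012,0.0003],"roll":0,"jaw":1},{"xyz":[0,-0.014,0.0003],"roll":0,"jaw":1},{"xyz":[0,-0.014,0.0003],"roll":0,"jaw":1}]'; python3 -c "
from h import *
force();barx(37)"
```

```text
time_s: 13.35
ee_pos: [559.1, 53.8, 45.0]
ee_rot: [-179.8, -0.0, -70.6]
force: [0.0, 0.8, 9.2]
gripper_width: 0.6
F [-0.07  0.8   9.65]
bar x [-5.25, -5.75] tcp bed [-4.   1.1 45. ]
```

```bash
python3 -m pendant '[{"xyz":[0,0,0.0001],"roll":0,"jaw":1},{"xyz":[0,-0.001,0.0001],"roll":0,"jaw":1},{"xyz":[0,-0.003,0.0001],"roll":0,"jaw":1},{"xyz":[0,-0.006,0.0001],"roll":0,"jaw":1},{"xyz":[0,-0.009,0.0001],"roll":0,"jaw":1},{"xyz":[0,-0.012,0.0001],"roll":0,"jaw":1},{"xyz":[0,-0.014,0.0001],"roll":0,"jaw":1},{"xyz":[0,-0.014,0.0001],"roll":0,"jaw":1}]'; python3 -c "
from h import *
force(3);barx(37)"
python3 -m pendant '[{"xyz":[0,0,-0.002],"roll":0,"jaw":1},{"xyz":[0,0,-0.006],"roll":0,"jaw":1},{"xyz":[0,0.004,-0.007],"roll":0,"jaw":1},{"xyz":[0,0.009,-0.007],"roll":0,"jaw":1},{"xyz":[0,0.014,-0.007],"roll":0,"jaw":1},{"xyz":[0,0.014,-0.005],"roll":0,"jaw":1},{"xyz":[0,0.014,-0.003],"roll":0,"jaw":1},{"xyz":[0,0.014,-0.003],"roll":0,"jaw":1}]'; python3 -c "
from h import *
barx()"
```

```text
time_s: 14.6
ee_pos: [572.3, 58.2, 45.0]
ee_rot: [-179.8, -0.1, -70.6]
force: [0.4, 0.3, 10.4]
gripper_width: 0.3
F [0.2  0.78 9.37]
bar x [1.75, 1.25] tcp bed [10.  1. 45.]
time_s: 15.8
ee_pos: [557.8, 53.4, 46.4]
ee_rot: [-180.0, -0.0, -70.6]
force: [-1.0, -0.8, 0.7]
gripper_width: 0.4
bar x [0.75, 0.25] tcp bed [-5.3  1.2 46.4]
```

```bash
python3 -m pendant '[{"xyz":[0,0,0.0005],"roll":0,"jaw":1},{"xyz":[0,0,0.001],"roll":0,"jaw":1},{"xyz":[0,0,0.0015],"roll":0,"jaw":1},{"xyz":[0,0,0.002],"roll":0,"jaw":1},{"xyz":[0,0,0.0025],"roll":0,"jaw":1},{"xyz":[0,0,0.0029],"roll":0,"jaw":1},{"xyz":[0,0,0.0032],"roll":0,"jaw":1},{"xyz":[0,0,0.0032],"roll":0,"jaw":1}]'; python3 -c "
from h import *
force()"
python3 -m pendant '[{"xyz":[0,0,0.0001],"roll":0,"jaw":1},{"xyz":[0,-0.001,0.0001],"roll":0,"jaw":1},{"xyz":[0,-0.003,0.0001],"roll":0,"jaw":1},{"xyz":[0,-0.006,0.0001],"roll":0,"jaw":1},{"xyz":[0,-0.009,0.0001],"roll":0,"jaw":1},{"xyz":[0,-0.012,0.0001],"roll":0,"jaw":1},{"xyz":[0,-0.014,0.0001],"roll":0,"jaw":1},{"xyz":[0,-0.014,0.0001],"roll":0,"jaw":1}]'; python3 -c "
from h import *
force(3);barx(37)"
```

```text
time_s: 16.85
ee_pos: [558.9, 53.8, 44.8]
ee_rot: [-179.8, -0.0, -70.6]
force: [-0.9, 0.8, 9.9]
gripper_width: 0.4
F [-0.38  1.04 10.59]
time_s: 18.05
ee_pos: [572.5, 58.4, 44.8]
ee_rot: [-179.8, -0.0, -70.6]
force: [0.1, 1.7, 10.4]
gripper_width: -0.1
F [-0.19  0.64 10.13]
bar x [9.0, 8.5] tcp bed [10.2  1.1 44.8]
```

```bash
python3 -m pendant '[{"xyz":[0,0,0],"roll":0,"jaw":1},{"xyz":[0,-0.001,0],"roll":0,"jaw":1},{"xyz":[0,-0.003,0],"roll":0,"jaw":1},{"xyz":[0,-0.006,0],"roll":0,"jaw":1},{"xyz":[0,-0.009,0],"roll":0,"jaw":1},{"xyz":[0,-0.012,0],"roll":0,"jaw":1},{"xyz":[0,-0.014,0],"roll":0,"jaw":1},{"xyz":[0,-0.014,0],"roll":0,"jaw":1}]'; python3 -c "
from h import *
force(3);barx(37)"
python3 -m pendant '[{"xyz":[0,0,-0.002],"roll":0,"jaw":1},{"xyz":[0,0,-0.006],"roll":0,"jaw":1},{"xyz":[0,0.004,-0.007],"roll":0,"jaw":1},{"xyz":[0,0.009,-0.007],"roll":0,"jaw":1},{"xyz":[0,0.014,-0.007],"roll":0,"jaw":1},{"xyz":[0,0.014,-0.005],"roll":0,"jaw":1},{"xyz":[0,0.014,-0.003],"roll":0,"jaw":1},{"xyz":[0,0.014,-0.003],"roll":0,"jaw":1}]'; python3 -c "
from h import *
barx()"
```

```text
time_s: 19.25
ee_pos: [585.7, 62.9, 44.8]
ee_rot: [-179.8, -0.1, -70.6]
force: [-0.8, -0.4, 9.9]
gripper_width: 0.4
F [-0.07  0.39  9.62]
bar x [16.0, 15.25] tcp bed [24.1  1.  44.9]
time_s: 20.45
ee_pos: [571.1, 58.1, 46.2]
ee_rot: [-180.0, -0.0, -70.6]
force: [-0.4, 0.6, 2.6]
gripper_width: 0.5
bar x [15.75, 15.25] tcp bed [ 8.8  1.3 46.2]
```

```bash
python3 -m pendant '[{"xyz":[0,0,0.0005],"roll":0,"jaw":1},{"xyz":[0,0,0.001],"roll":0,"jaw":1},{"xyz":[0,0,0.0015],"roll":0,"jaw":1},{"xyz":[0,0,0.002],"roll":0,"jaw":1},{"xyz":[0,0,0.0025],"roll":0,"jaw":1},{"xyz":[0,0,0.0028],"roll":0,"jaw":1},{"xyz":[0,0,0.0030],"roll":0,"jaw":1},{"xyz":[0,0,0.0030],"roll":0,"jaw":1}]'; python3 -c "
from h import *
force()"
python3 -m pendant '[{"xyz":[0,0,0.0001],"roll":0,"jaw":1},{"xyz":[0,-0.001,0.0001],"roll":0,"jaw":1},{"xyz":[0,-0.003,0.0001],"roll":0,"jaw":1},{"xyz":[0,-0.006,0.0001],"roll":0,"jaw":1},{"xyz":[0,-0.009,0.0001],"roll":0,"jaw":1},{"xyz":[0,-0.012,0.0001],"roll":0,"jaw":1},{"xyz":[0,-0.014,0.0001],"roll":0,"jaw":1},{"xyz":[0,-0.014,0.0001],"roll":0,"jaw":1}]'; python3 -c "
from h import *
force(3);barx(37)"
```

```text
time_s: 21.5
ee_pos: [572.1, 58.4, 44.7]
ee_rot: [-179.8, -0.0, -70.6]
force: [-0.5, 0.5, 9.7]
gripper_width: 0.2
F [-0.96  0.81 10.33]
time_s: 22.7
ee_pos: [585.7, 63.1, 44.8]
ee_rot: [-179.8, -0.0, -70.6]
force: [-0.5, 0.9, 10.3]
gripper_width: 0.7
F [-0.14  0.39 10.18]
bar x [23.75, 23.25] tcp bed [24.2  1.1 44.8]
```

```bash
python3 -m pendant '[{"xyz":[0,0,0],"roll":0,"jaw":1},{"xyz":[0,-0.001,0],"roll":0,"jaw":1},{"xyz":[0,-0.003,0],"roll":0,"jaw":1},{"xyz":[0,-0.006,0],"roll":0,"jaw":1},{"xyz":[0,-0.009,0],"roll":0,"jaw":1},{"xyz":[0,-0.011,0],"roll":0,"jaw":1},{"xyz":[0,-0.012,0],"roll":0,"jaw":1},{"xyz":[0,-0.012,0],"roll":0,"jaw":1}]'; python3 -c "
from h import *
force(3);barx(37)"
python3 -m pendant '[{"xyz":[0,0,-0.002],"roll":0,"jaw":1},{"xyz":[0,0,-0.006],"roll":0,"jaw":1},{"xyz":[0,0.004,-0.007],"roll":0,"jaw":1},{"xyz":[0,0.009,-0.007],"roll":0,"jaw":1},{"xyz":[0,0.013,-0.007],"roll":0,"jaw":1},{"xyz":[0,0.013,-0.005],"roll":0,"jaw":1},{"xyz":[0,0.013,-0.003],"roll":0,"jaw":1},{"xyz":[0,0.013,-0.003],"roll":0,"jaw":1}]'; python3 -c "
from h import *
barx()"
```

```text
time_s: 23.9
ee_pos: [596.8, 66.9, 44.8]
ee_rot: [-179.8, -0.1, -70.6]
force: [-1.0, 0.2, 10.1]
gripper_width: 0.4
F [-0.25  0.05 10.21]
bar x [30.0, 29.25] tcp bed [36.   1.1 44.8]
time_s: 25.1
ee_pos: [583.4, 62.4, 46.2]
ee_rot: [-180.0, -0.0, -70.6]
force: [-0.8, -0.0, 2.2]
gripper_width: 0.3
bar x [29.5, 28.75] tcp bed [21.8  1.3 46.2]
```

```bash
python3 -m pendant '[{"xyz":[0,0,0.0005],"roll":0,"jaw":1},{"xyz":[0,0,0.001],"roll":0,"jaw":1},{"xyz":[0,0,0.0015],"roll":0,"jaw":1},{"xyz":[0,0,0.002],"roll":0,"jaw":1},{"xyz":[0,0,0.0025],"roll":0,"jaw":1},{"xyz":[0,0,0.0028],"roll":0,"jaw":1},{"xyz":[0,0,0.0030],"roll":0,"jaw":1},{"xyz":[0,0,0.0030],"roll":0,"jaw":1}]'; python3 -c "
from h import *
force()"
python3 -m pendant '[{"xyz":[0,0,0.0001],"roll":0,"jaw":1},{"xyz":[0,-0.003,0.0001],"roll":0,"jaw":1},{"xyz":[0,-0.006,0.0001],"roll":0,"jaw":1},{"xyz":[0,-0.009,0.0001],"roll":0,"jaw":1},{"xyz":[0,-0.012,0.0001],"roll":0,"jaw":1},{"xyz":[0,-0.015,0.0001],"roll":0,"jaw":1},{"xyz":[0,-0.018,0.0001],"roll":0,"jaw":1},{"xyz":[0,-0.018,0.0001],"roll":0,"jaw":1}]'; python3 -c "
from h import *
force(2);barx(34)"
```

```text
time_s: 26.15
ee_pos: [584.4, 62.8, 44.7]
ee_rot: [-179.8, -0.0, -70.6]
force: [-0.7, 1.1, 10.7]
gripper_width: 0.3
F [-0.55  1.09 10.15]
time_s: 27.35
ee_pos: [602.2, 68.9, 44.0]
ee_rot: [-179.7, -0.0, -70.6]
force: [2.5, 1.4, 6.0]
gripper_width: 0.4
F [2.33 1.26 5.01]
bar x [38.25, 38.5] tcp bed [41.7  1.2 44.1]
```

```bash
python3 -m pendant '[{"xyz":[0,-0.001,0],"roll":0,"jaw":1},{"xyz":[0,-0.002,0],"roll":0,"jaw":1},{"xyz":[0,-0.004,0],"roll":0,"jaw":1},{"xyz":[0,-0.006,0],"roll":0,"jaw":1},{"xyz":[0,-0.008,0],"roll":0,"jaw":1},{"xyz":[0,-0.010,0],"roll":0,"jaw":1},{"xyz":[0,-0.010,0],"roll":0,"jaw":1},{"xyz":[0,-0.010,0],"roll":0,"jaw":1}]'; python3 -c "
from h import *
force(2);barx(34)"
```

```text
time_s: 28.5
ee_pos: [608.8, 71.4, 42.4]
ee_rot: [179.9, -0.0, -70.6]
force: [0.7, -0.9, 0.3]
gripper_width: 1.1
F [-0.14 -1.62  0.07]
bar x [41.75, 41.75] tcp bed [48.8  1.5 42.5]
```

```bash
python3 -m pendant '[{"xyz":[0,0,-0.006],"roll":0,"jaw":1},{"xyz":[0,0,-0.02],"roll":0,"jaw":1},{"xyz":[0,0.01,-0.05],"roll":0,"jaw":1},{"xyz":[0,0.03,-0.08],"roll":0,"jaw":1},{"xyz":[0,0.04,-0.09],"roll":0,"jaw":1},{"xyz":[0,0.04,-0.09],"roll":0,"jaw":1},{"xyz":[0,0.04,-0.09],"roll":0,"jaw":1},{"xyz":[0,0.04,-0.09],"roll":0,"jaw":1}]'; python3 -c "
from h import *
barx(34);snap('wrist','w4');im=cv2.imread('pics/w4.png');cv2.imwrite('pics/c6.png',cv2.resize(im[100:260,130:370],(800,533)))"
```

```text
time_s: 29.65
ee_pos: [571.5, 58.5, 131.7]
ee_rot: [179.9, 0.0, -70.6]
force: [0.5, -0.5, 0.6]
gripper_width: 0.1
bar x [41.75, 42.0] tcp bed [  9.3   1.5 131.7]
```

View pics/c6.png

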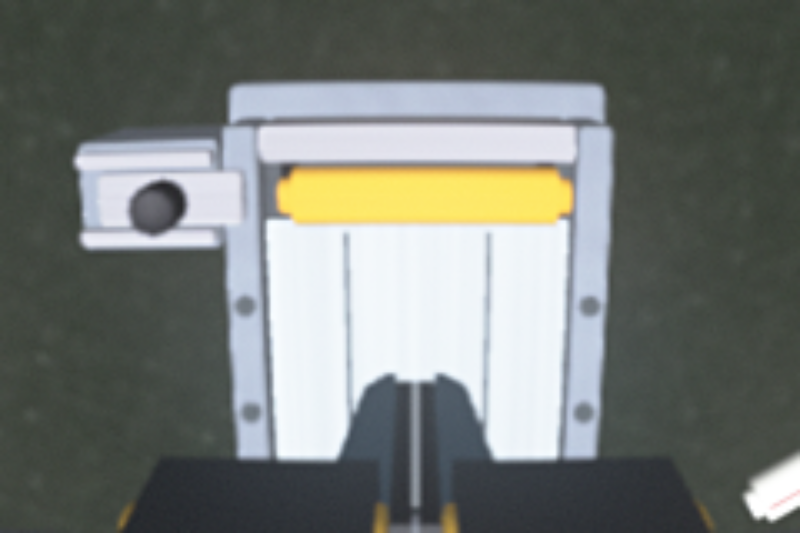

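The bar lies in the trough between plate and end stop (row ~195, columns 277–573). The keeper is still drawn back with its knob at (158,205). I'll check the bar's height by depth and move to the +y side of the knob.

```bash
python3 - <<'E'
from h import *
w=np.load('pics/w4.npz');d,pos,rot=w['d'],w['p'],w['r']
p=env.camera_params('wrist');H=np.array(p['hand_eye']);K=np.array(p['camera_matrix']);Rt=R.from_euler('xyz',rot,degrees=True).as_matrix()
for n,(u,v) in{'bar':(425,197),'barL':(310,197),'plate':(418,290),'stop':(418,145)}.items():
    u=u*.3+130;v=v*.3+100;z=np.median(d[int(v)-1:int(v)+2,int(u)-2:int(u)+3])
    x,y=u-K[0,2],v-K[1,2];r=np.hypot(x,y);t=np.tan(r/K[0,0])*z/r
    c=np.array([x*t,-y*t,-z]);print(n,(Rt@(H[:3,:3]@c+H[:3,3])+pos).round(1))
E
python3 -m pendant '[{"xyz":[-0.03,-0.012,0],"roll":0,"jaw":1},{"xyz":[-0.06,-0.024,0],"roll":0,"jaw":1},{"xyz":[-0.09,-0.035,0],"roll":0,"jaw":1},{"xyz":[-0.091,-0.035,0.02],"roll":0,"jaw":1},{"xyz":[-0.091,-0.035,0.05],"roll":0,"jaw":1},{"xyz":[-0.091,-0.035,0.07],"roll":0,"jaw":1},{"xyz":[-0.091,-0.035,0.0755],"roll":0,"jaw":1},{"xyz":[-0.091,-0.035,0.0755],"roll":0,"jaw":1}]'; python3 -c "
from h import *
snap('scene','s2');snap('wrist','w5');im=cv2.imread('pics/w5.png');a=cv2.resize(im[110:270,150:340],(570,480))
b=cv2.imread('pics/s2.png');b=cv2.resize(b[150:270,140:260],(480,480))
cv2.imwrite('pics/c7.png',cv2.resize(np.hstack([a,b]),(800,366)))"
```

```text
bar [603.6  66.5  41.8]
barL [593.4  95.5  41.8]
plate [575.9  58.6  29.9]
stop [615.7  72.8  38.1]
time_s: 30.75
ee_pos: [574.5, 155.9, 57.2]
ee_rot: [180.0, -0.0, -70.6]
force: [-0.5, -0.1, 0.2]
gripper_width: 0.3
```

View pics/c7.png

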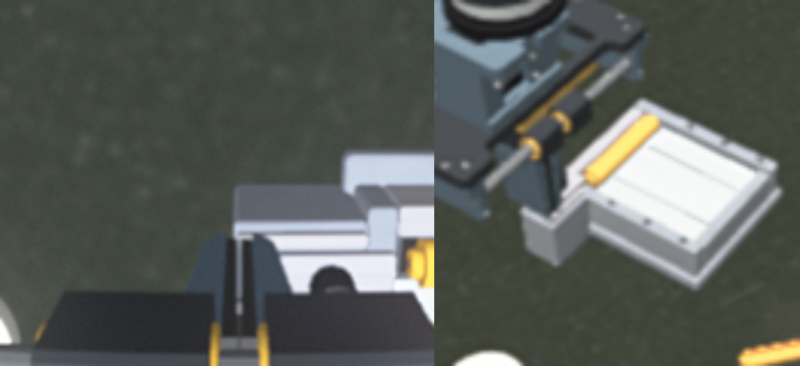

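Depth puts the bar's top at z 41.8, so it is fully in the trough. The shut fingers stand left of the knob (332,280) with a small gap, over the bracket. Pushing along tool +x.

```bash
python3 -m pendant '[{"xyz":[0.003,0,0],"roll":0,"jaw":1},{"xyz":[0.006,0,0],"roll":0,"jaw":1},{"xyz":[0.009,0,0],"roll":0,"jaw":1},{"xyz":[0.012,0,0],"roll":0,"jaw":1},{"xyz":[0.015,0,0],"roll":0,"jaw":1},{"xyz":[0.018,0,0],"roll":0,"jaw":1},{"xyz":[0.020,0,0],"roll":0,"jaw":1},{"xyz":[0.020,0,0],"roll":0,"jaw":1}]'
python3 -m pendant '[{"xyz":[0.002,0,0],"roll":0,"jaw":1},{"xyz":[0.004,0,0],"roll":0,"jaw":1},{"xyz":[0.006,0,0],"roll":0,"jaw":1},{"xyz":[0.007,0,0],"roll":0,"jaw":1},{"xyz":[0.008,0,0],"roll":0,"jaw":1},{"xyz":[0.009,0,0],"roll":0,"jaw":1},{"xyz":[0.009,0,0],"roll":0,"jaw":1},{"xyz":[0.009,0,0],"roll":0,"jaw":1}]'
```

```text
time_s: 31.85
ee_pos: [581.2, 136.7, 57.4]
ee_rot: [-180.0, -0.0, -70.6]
force: [0.0, 1.8, 1.0]
gripper_width: 0.3
time_s: 32.85
ee_pos: [584.0, 128.4, 57.3]
ee_rot: [180.0, -0.0, -70.6]
force: [-0.9, 1.9, 1.5]
gripper_width: 0.4
```

```bash
python3 -m pendant '[{"xyz":[0.0005,0,0],"roll":0,"jaw":1},{"xyz":[0.001,0,0],"roll":0,"jaw":1},{"xyz":[0.0015,0,0],"roll":0,"jaw":1},{"xyz":[0.002,0,0],"roll":0,"jaw":1},{"xyz":[0.0025,0,0],"roll":0,"jaw":1},{"xyz":[0.003,0,0],"roll":0,"jaw":1},{"xyz":[0.0035,0,0],"roll":0,"jaw":1},{"xyz":[0.0035,0,0],"roll":0,"jaw":1}]'
```

```text
time_s: 33.85
ee_pos: [585.1, 125.2, 57.3]
ee_rot: [180.0, 0.0, -70.6]
force: [-0.3, 3.0, 1.5]
gripper_width: 0.5
```

```bash
python3 -m pendant '[{"xyz":[0.0003,0,0],"roll":0,"jaw":1},{"xyz":[0.0006,0,0],"roll":0,"jaw":1},{"xyz":[0.001,0,0],"roll":0,"jaw":1},{"xyz":[0.0013,0,0],"roll":0,"jaw":1},{"xyz":[0.0016,0,0],"roll":0,"jaw":1},{"xyz":[0.002,0,0],"roll":0,"jaw":1},{"xyz":[0.002,0,0],"roll":0,"jaw":1},{"xyz":[0.002,0,0],"roll":0,"jaw":1}]'
```

```text
time_s: 34.85
ee_pos: [585.3, 124.9, 57.4]
ee_rot: [180.0, 0.2, -70.6]
force: [-1.6, 8.2, 2.4]
gripper_width: 0.6
```

```bash
python3 -m pendant '[{"xyz":[0.0005,0,0],"roll":0,"jaw":1},{"xyz":[0.001,0,0],"roll":0,"jaw":1},{"xyz":[0.001,0,0],"roll":0,"jaw":1},{"xyz":[0.001,0,0],"roll":0,"jaw":1},{"xyz":[0.001,0,0],"roll":0,"jaw":1},{"xyz":[0.001,0,0],"roll":0,"jaw":1},{"xyz":[0.001,0,0],"roll":0,"jaw":1},{"xyz":[0.001,0,0],"roll":0,"jaw":1}]'
python3 -m pendant '[{"xyz":[-0.003,0,0],"roll":0,"jaw":1},{"xyz":[-0.01,0,0],"roll":0,"jaw":1},{"xyz":[-0.02,0,0],"roll":0,"jaw":1},{"xyz":[-0.02,0,-0.03],"roll":0,"jaw":1},{"xyz":[-0.02,0,-0.06],"roll":0,"jaw":1},{"xyz":[0.02,0.02,-0.085],"roll":0,"jaw":1},{"xyz":[0.04,0.04,-0.085],"roll":0,"jaw":1},{"xyz":[0.04,0.04,-0.085],"roll":0,"jaw":1}]'
python3 - <<'E'
from h import *
snap('wrist','w6');im,d,s=snap('wrist','w6');print(s['ee_pos'],s['force'])
c,u=100,110
cv2.imwrite('pics/c8.png',cv2.resize(im[100:260,130:370],(800,533)))
S=wproj(s['ee_pos'],s['ee_rot'],b2w(Q,[[44,43,68.5],[44,45,68.5],[44,23,49.5],[44,26,49.5]]));print(((S-[130,100])*3.333).round(0).tolist())
E
```

```text
time_s: 35.85
ee_pos: [585.3, 124.8, 57.4]
ee_rot: [180.0, 0.2, -70.6]
force: [-2.5, 11.4, 2.2]
gripper_width: 0.6
time_s: 36.85
ee_pos: [560.9, 70.0, 142.6]
ee_rot: [180.0, -0.0, -70.7]
force: [0.4, 0.9, -0.8]
gripper_width: 0.4
[561.50084095  70.99553823 142.39789247] [ 0.17115053  0.46507109 -0.30466709]
[[308.0, 180.0], [300.0, 180.0], [389.0, 170.0], [378.0, 170.0]]
```

View pics/c8.png

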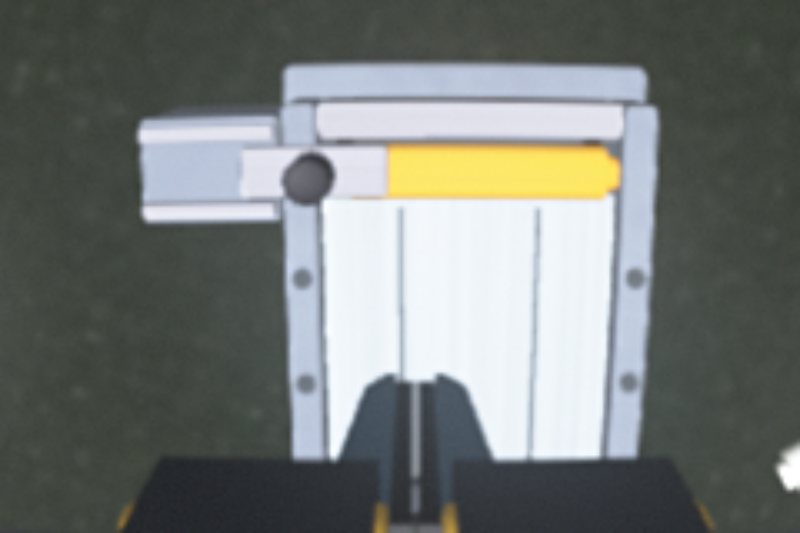

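The knob is at (308,178) against a predicted (308,180) for fully in, and the slide's end is at column 387 against 389. The bar lies under the keeper and the robot is clear, so I'm handing in.

```bash
python3 -c "
from h import *
print(env.job_done())"
```

```text
the job is handed in; nothing more can be done
None
```

The bar is rolled into the trough and the keeper is pushed fully in over it. I handed the job in at about 37 s of the 72 s allowed.

- **Rolling:** I rolled the bar in five strokes with closed fingertips, from x about −27.5 to the plate's end at 35. That is about 60 mm of rolling, against 50 mm for a full turn. Measured force before, during and after the strokes was mostly 9–10.6 N, which puts the plate about half-way down. The lowest single reading with the bar still on the plate was 8.5 N, about 1.1 mm. On each lift-back the bar's measured position shifted back by 1.3 mm at most.
- **Bar in the trough:** Depth put the top of the bar at z 41.8, against 42 expected.
- **Keeper:** I pushed it to its stop, where the force rose to 11 N with no further movement. In the last picture the knob and slide end were within 2 pixels (enlarged crop) of the predicted fully-in position.
- **Disagreements and limits:**
  - The bar's x in the trough measured about 42, against 44 nominal. That is within the calibration error and the bar's 2 mm of play.
  - The bar ran about 0.5 mm skewed across its length throughout.
  - The turn count comes from bar positions; I only saw the red line early in the rolling.
- **Bystanders:** The objective, green mount and round block were never approached. I did not take a separate picture of them at the end.

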